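Purge and seal the flux tins

ROBOT

A 6-joint arm with a two-finger parallel gripper is mounted at the origin on the work surface. World frame = base frame: x ahead of the robot, y to its left, z up, the work surface at z = 0. Lengths are in mm, angles in rad, forces in N, time in s.
With the tool pointing down it reaches from about 350 to 975 mm from the base axis. Payload 7.1 kg.
Tool frame: the origin (TCP) lies on the front face of the gripper's body, between the roots of the fingers; the fingertips stand 80 mm ahead of it and the grasp point (between the pads) lies 61 mm ahead of it (env.tips_ahead is the distance from the TCP to the fingertips, in mm); z points along the fingers, y is the direction in which the jaws open and shut (so a half turn about z gives the same grasp; the last joint's range is limited). The gripper opens to 88 mm and grips with 3 to 60 N. Pads are 20 mm wide; open, the fingers measure 115 mm over their backs; the gripper's body (75 mm by 178 mm) begins 61 mm behind the grasp point.
Start: joints at [1.098, 0.423, 1.63, -0, 1.089, -0.019], TCP at [273.958, 561.741, 302.675] pointing down, gripper open.
Joint ranges: [-3, 3], [-0.9, 2.11], [0.09, 2.58], [-1.31, 4.45], [0.11, 2.69], [-2.54, 2.54]. Speed limits (rad/s): [2.39, 2.39, 3.01, 3.14, 3.14, 3.14].

INTERFACE

Orientations are given as a unit quaternion [x, y, z, w].
In Python, from station import env, set_gripper, viewer, workorder gives the robot as it stands. Calls block until the motion is done:
- env.reach(position, orientation): joint-space move of the TCP to a pose.
- env.move_l(position, rot=None, rate=150, f_stop=None): straight line of the TCP; rot=None keeps the orientation; rate is the mean speed in mm/s. With f_stop (N) it stops when the force on the tool has changed by that much, and returns True; else False.
- env.move_joints(angles): joint-space move.
- set_gripper(opening): finger opening in mm; the grip force is fixed at half the most; returns when the fingers have stopped.
- env.hold(seconds).
- env.ik(position, orientation): joint angles nearest the present ones, or None.
- env.read_state(): the state.
- viewer.camera(name): name is "scene" or "top" or "wrist"; returns the picture (480x640x3 uint8, blue, green, red); there is no depth.
- viewer.camera_params(name): a dict with "fx", "fy", "cx", "cy" (pixels), "pose" (4x4, takes a point from camera to world coordinates); the wrist camera has in their place "tool_from_camera" (4x4, takes a point from camera to tool coordinates, whose origin is the TCP and whose axes are the flange's). Camera axes: x right, y up, looking along -z (the intrinsics and any distortion apply to the point x, -y, -z); pixel columns grow to the right and rows downward; lengths in mm; the calibration is good to about 2 mm. A picture is of the moment at which its call begins: read the wrist's pose just before it. camera_params takes no time and is no camera call.
A pose or a line that the arm cannot do raises env.IKError and nothing moves.
- workorder.sign_off(): hands the job in, once; it reports no verdict.
The state is a dict: "time_s": time; "qpos": joint angles; "dq": joint speeds; "tau": joint torques, N m; "tool_pos": TCP position; "orientation": TCP orientation; "force": force on the tool from outside, world axes, zero at the start; "wrist_torque": the same for the moment, N m; "width": finger opening in mm.
Only numpy, scipy, OpenCV 4.12 (cv2) and the standard library are available. Lean on these libraries where they do the work, as an engineer would, in place of code of your own. Each camera call takes 0.05 s, during which the arm holds its last target.

TASK

Stand every open flux tin upright on a gas port of the purge plate, one tin centred on each port, with its lid still standing proud, while the purge knob is in. Then pull the purge knob all the way out to its detent, and with it out press every tin's lid down fully home. Finally push the knob fully back in, leaving the sealed tins upright on their ports and the other things on the bench where they are.

Things in the scene. Friction and masses are not known exactly. Their poses are not given: they have to be found in the camera images.
- tin1_mid (a point): Centre of a plain metal flux tin's round body, half-way up: 62 mm diameter, 64 mm tall, about 0.27 kg (0.2 to 0.33 kg), standing upright; z is the tin's axis, up. A push-on metal lid (54 mm diameter, 8 mm thick) stands on top; its upper face is 40 mm above this point plus the lid's joint value. Grip the body, below the lid. Absent in some starts (None).
- tin2_mid (a point): Centre of a plain metal flux tin's round body, half-way up: 62 mm diameter, 64 mm tall, about 0.27 kg (0.2 to 0.33 kg), standing upright; z is the tin's axis, up. A push-on metal lid (54 mm diameter, 8 mm thick) stands on top; its upper face is 40 mm above this point plus the lid's joint value. Grip the body, below the lid. Absent in some starts (None).
- tin3_mid (a point): Centre of a plain metal flux tin's round body, half-way up: 62 mm diameter, 64 mm tall, about 0.27 kg (0.2 to 0.33 kg), standing upright; z is the tin's axis, up. A push-on metal lid (54 mm diameter, 8 mm thick) stands on top; its upper face is 40 mm above this point plus the lid's joint value. Grip the body, below the lid. Absent in some starts (None).
- tin4_mid (a point): Centre of a plain metal flux tin's round body, half-way up: 62 mm diameter, 64 mm tall, about 0.27 kg (0.2 to 0.33 kg), standing upright; z is the tin's axis, up. A push-on metal lid (54 mm diameter, 8 mm thick) stands on top; its upper face is 40 mm above this point plus the lid's joint value. Grip the body, below the lid. Absent in some starts (None).
- lid1 (a joint): How far the lid of tin 1 stands above its seat, m: 0 = fully home, 0.007 to 0.011 at the start. About 8 N straight down starts it (10 N at 30 mm/s, so press slowly), it stops dead at its seat, and it stays where it is left; it does not come off. Read while the tin is present; absent (None) with its tin.
- lid2 (a joint): How far the lid of tin 2 stands above its seat, m: 0 = fully home, 0.007 to 0.011 at the start. About 8 N straight down starts it (10 N at 30 mm/s, so press slowly), it stops dead at its seat, and it stays where it is left; it does not come off. Read while the tin is present; absent (None) with its tin.
- lid3 (a joint): How far the lid of tin 3 stands above its seat, m: 0 = fully home, 0.007 to 0.011 at the start. About 8 N straight down starts it (10 N at 30 mm/s, so press slowly), it stops dead at its seat, and it stays where it is left; it does not come off. Read while the tin is present; absent (None) with its tin.
- lid4 (a joint): How far the lid of tin 4 stands above its seat, m: 0 = fully home, 0.007 to 0.011 at the start. About 8 N straight down starts it (10 N at 30 mm/s, so press slowly), it stops dead at its seat, and it stays where it is left; it does not come off. Read while the tin is present; absent (None) with its tin.
- port1 (a point): Centre of one of the four gas ports (62 mm dark ring with a small hole), on the top face of the square aluminium purge plate (210 x 210 mm, 14 mm thick, fixed). The ports form a square, 105 mm between neighbours, each 52.5 mm from the plate's middle along both plate axes. z is up; x and y run along the plate's edges.
- port2 (a point): Centre of one of the four gas ports (62 mm dark ring with a small hole), on the top face of the square aluminium purge plate (210 x 210 mm, 14 mm thick, fixed). The ports form a square, 105 mm between neighbours, each 52.5 mm from the plate's middle along both plate axes. z is up; x and y run along the plate's edges.
- port3 (a point): Centre of one of the four gas ports (62 mm dark ring with a small hole), on the top face of the square aluminium purge plate (210 x 210 mm, 14 mm thick, fixed). The ports form a square, 105 mm between neighbours, each 52.5 mm from the plate's middle along both plate axes. z is up; x and y run along the plate's edges.
- port4 (a point): Centre of one of the four gas ports (62 mm dark ring with a small hole), on the top face of the square aluminium purge plate (210 x 210 mm, 14 mm thick, fixed). The ports form a square, 105 mm between neighbours, each 52.5 mm from the plate's middle along both plate axes. z is up; x and y run along the plate's edges.
- knob_head (a point): Centre of the round black knob head (38 mm diameter, 24 mm long along its axis, on a 16 mm stem) on the grey valve console. z of this frame is the knob's axis pointing out of the sloping panel, 29 degrees (0.5 rad) off vertical, leaning to the console's front; y is level, along the panel. The head's centre is 34 mm from the panel when in, 59 mm when out; the point moves with the knob.
- knob (a joint): Pull of the purge knob along its axis, m: 0 = fully in, 0.025 = fully out, which is its detent. A snap spring holds it at either end (about 3.5 N to start it moving), and flips it past mid-travel (0.0125).
- nut: Steel hexagon nut lying flat, about 40 mm across, 18 mm high; origin under its middle. A bystander, to be left alone.
- chalk: White soapstone stick, 90 x 12 x 8 mm, long along its y; origin under its middle. A bystander, to be left alone.
- hammer: Hammer lying along its x, 280 mm long; origin under its middle. A bystander, to be left alone.
- spool: Brass wire spool standing on its end, 80 mm diameter, 46 mm high; origin under its middle. A bystander, to be left alone.
- console_mid (a point): Middle of the fixed valve console's base on the table: 106 mm (x) by 126 mm (y), up to 115 mm high with its panel; the front faces its -x.
There are look-alikes about, which are no part of the job. Leave any red look-alike of the part that bears tin1_mid alone.

How it is judged (in metres and radians):
On the way, in this order (a step that is already met when the one before it is completed fails the run):
1. every tin stands upright on a port, lids still proud, knob in ((horizontal distance between tin1_mid and port1 below 0.015 m or horizontal distance between tin1_mid and port2 below 0.015 m or horizontal distance between tin1_mid and port3 below 0.015 m or horizontal distance between tin1_mid and port4 below 0.015 m) and z of tin1_mid in the frame of port1 between 0.026 and 0.038 m and angle between each of tin1_mid, tin2_mid, tin3_mid, tin4_mid's own z axis and vertical below 0.12 rad and (horizontal distance between tin2_mid and port1 below 0.015 m or horizontal distance between tin2_mid and port2 below 0.015 m or horizontal distance between tin2_mid and port3 below 0.015 m or horizontal distance between tin2_mid and port4 below 0.015 m) and z of tin2_mid in the frame of port1 between 0.026 and 0.038 m and (horizontal distance between tin3_mid and port1 below 0.015 m or horizontal distance between tin3_mid and port2 below 0.015 m or horizontal distance between tin3_mid and port3 below 0.015 m or horizontal distance between tin3_mid and port4 below 0.015 m) and z of tin3_mid in the frame of port1 between 0.026 and 0.038 m and (horizontal distance between tin4_mid and port1 below 0.015 m or horizontal distance between tin4_mid and port2 below 0.015 m or horizontal distance between tin4_mid and port3 below 0.015 m or horizontal distance between tin4_mid and port4 below 0.015 m) and z of tin4_mid in the frame of port1 between 0.026 and 0.038 m and value of joint each of lid1, lid2, lid3, lid4 above 0.004 m and value of joint knob below 0.004 m), for 0.2 s.
2. the knob is pulled out to its detent, lids still proud (value of joint knob above 0.02 m and value of joint each of lid1, lid2, lid3, lid4 above 0.004 m), for 0.2 s.
3. every lid is pressed home, the tins on ports, the knob still out (value of joint each of lid1, lid2, lid3, lid4 below 0.002 m and (horizontal distance between tin1_mid and port1 below 0.015 m or horizontal distance between tin1_mid and port2 below 0.015 m or horizontal distance between tin1_mid and port3 below 0.015 m or horizontal distance between tin1_mid and port4 below 0.015 m) and z of tin1_mid in the frame of port1 between 0.026 and 0.038 m and angle between each of tin1_mid, tin2_mid, tin3_mid, tin4_mid's own z axis and vertical below 0.12 rad and (horizontal distance between tin2_mid and port1 below 0.015 m or horizontal distance between tin2_mid and port2 below 0.015 m or horizontal distance between tin2_mid and port3 below 0.015 m or horizontal distance between tin2_mid and port4 below 0.015 m) and z of tin2_mid in the frame of port1 between 0.026 and 0.038 m and (horizontal distance between tin3_mid and port1 below 0.015 m or horizontal distance between tin3_mid and port2 below 0.015 m or horizontal distance between tin3_mid and port3 below 0.015 m or horizontal distance between tin3_mid and port4 below 0.015 m) and z of tin3_mid in the frame of port1 between 0.026 and 0.038 m and (horizontal distance between tin4_mid and port1 below 0.015 m or horizontal distance between tin4_mid and port2 below 0.015 m or horizontal distance between tin4_mid and port3 below 0.015 m or horizontal distance between tin4_mid and port4 below 0.015 m) and z of tin4_mid in the frame of port1 between 0.026 and 0.038 m and value of joint knob above 0.02 m), for 0.2 s.
4. the knob is pushed back in (value of joint each of lid1, lid2, lid3, lid4 below 0.002 m and value of joint knob below 0.004 m), for 0.2 s.
At the end, for the whole second after the job is handed in: Every tin present stands upright (within 7 degrees) on the purge plate with its axis within 15 mm of a port's centre, its lid within 2 mm of fully home, and the purge knob is in (within 4 mm) (all of step 4 and (horizontal distance between tin1_mid and port1 below 0.015 m or horizontal distance between tin1_mid and port2 below 0.015 m or horizontal distance between tin1_mid and port3 below 0.015 m or horizontal distance between tin1_mid and port4 below 0.015 m) and z of tin1_mid in the frame of port1 between 0.026 and 0.038 m and angle between each of tin1_mid, tin2_mid, tin3_mid, tin4_mid's own z axis and vertical below 0.12 rad and (horizontal distance between tin2_mid and port1 below 0.015 m or horizontal distance between tin2_mid and port2 below 0.015 m or horizontal distance between tin2_mid and port3 below 0.015 m or horizontal distance between tin2_mid and port4 below 0.015 m) and z of tin2_mid in the frame of port1 between 0.026 and 0.038 m and (horizontal distance between tin3_mid and port1 below 0.015 m or horizontal distance between tin3_mid and port2 below 0.015 m or horizontal distance between tin3_mid and port3 below 0.015 m or horizontal distance between tin3_mid and port4 below 0.015 m) and z of tin3_mid in the frame of port1 between 0.026 and 0.038 m and (horizontal distance between tin4_mid and port1 below 0.015 m or horizontal distance between tin4_mid and port2 below 0.015 m or horizontal distance between tin4_mid and port3 below 0.015 m or horizontal distance between tin4_mid and port4 below 0.015 m) and z of tin4_mid in the frame of port1 between 0.026 and 0.038 m); the robot touches nothing.
It fails at once if a bystander (nut, soapstone, hammer, spool) is shoved more than 60 mm (distance of any of nut, chalk, hammer, spool from where it was at the start of the episode above 0.06 m).
Of tin1, tin2, tin3, tin4 only 3 to 4 are there at a start; the rules pass over those that are not, and their reading is None.
At some moment in a run one of tin1, tin2, tin3, tin4 may be knocked a few centimetres aside while the robot is not near it.
Once in a run the grip may slacken for a moment while it holds something.
It also fails if it takes over 210 s, if anything falls off the work surface, if the arm or the gripper's body presses on something with over 40 N, if the wrist force passes 120 N, or if a joint passes its speed limit or range.

## Working session

There is one attempt and no reset: what is moved stays moved. The work goes in short steps, each a Python script; the robot and the scene stay as the last script left them, time stands still between calls to the robot, and variables do not carry over. Pictures are saved under pics/ and viewed, and the job is handed in when it is done.

```bash
ls; mkdir -p pics; python3 - <<'E'
from station import env,set_gripper,viewer,workorder
import cv2,json
for n in("scene","top","wrist"):
    cv2.imwrite(f"pics/{n}0.png",viewer.camera(n)); print(n,viewer.camera_params(n))
print(env.read_state())
E
```

```text
pics
scene {'fx': 609.3775600866862, 'fy': 609.3775600866862, 'cx': 321.530181773988, 'cy': 241.21396168074, 'pose': array([[ 8.77221775e-01, -3.13805045e-01,  3.63329536e-01,
         1.02393304e+03],
       [ 4.80030722e-01,  5.61907598e-01, -6.73669323e-01,
        -1.00604156e+03],
       [ 7.24320541e-03,  7.65366739e-01,  6.43553642e-01,
         1.09529990e+03],
       [ 0.00000000e+00,  0.00000000e+00,  0.00000000e+00,
         1.00000000e+00]])}
top {'fx': 453.1249883702465, 'fy': 453.1249883702465, 'cx': 317.4322013546766, 'cy': 243.9318402345176, 'pose': array([[ 1.11867817e-02,  9.82409643e-01, -1.86403188e-01,
         2.34445224e+02],
       [-9.99936349e-01,  1.12642343e-02, -6.43643798e-04,
         1.54908825e-01],
       [ 1.46736731e-03,  1.86398524e-01,  9.82473123e-01,
         1.35842781e+03],
       [ 0.00000000e+00,  0.00000000e+00,  0.00000000e+00,
         1.00000000e+00]])}
wrist {'fx': 346.6443223439583, 'fy': 346.6443223439583, 'cx': 318.2693878425964, 'cy': 239.42717418703566, 'tool_from_camera': array([[ 6.56652433e-04,  9.68342523e-01,  2.49624372e-01,
[... 254 characters left out ...]
,
         1.00000000e+00]])}
{'time_s': 0.15, 'qpos': array([ 1.09799832e+00,  4.23690308e-01,  1.63051042e+00,  5.92946501e-06,
        1.08859937e+00, -1.89641861e-02]), 'dq': array([-0.00278741, -0.00242808, -0.00147117, -0.00021559, -0.00065078,
        0.00088544]), 'tau': array([ 1.72848909e-04, -5.44981956e+01, -2.73921597e+01,  6.44243206e-02,
        2.04186601e-02, -1.27027292e-04]), 'tool_pos': array([273.80950867, 561.45121067, 302.06617824]), 'orientation': array([ 2.24975844e-01,  9.74364154e-01, -5.84925238e-04, -1.49499568e-04]), 'force': array([-1.41613436, -0.44108778, -0.33991109]), 'wrist_torque': array([-0.04704694, -0.02225216, -0.02648371]), 'width': 87.7873216452417}
```

View pics/scene0.png

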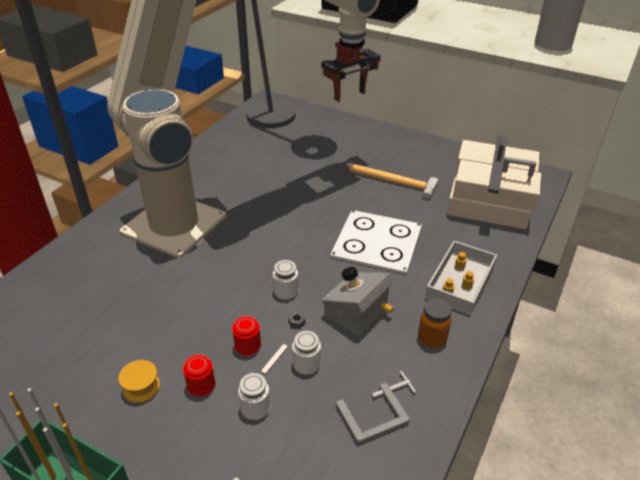

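View pics/top0.png

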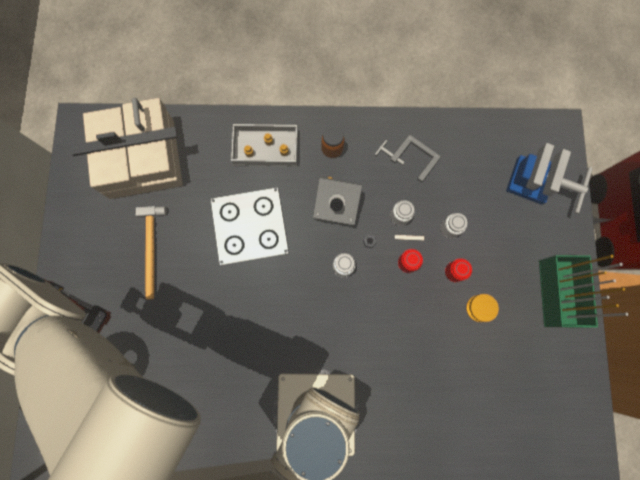

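View pics/wrist0.png

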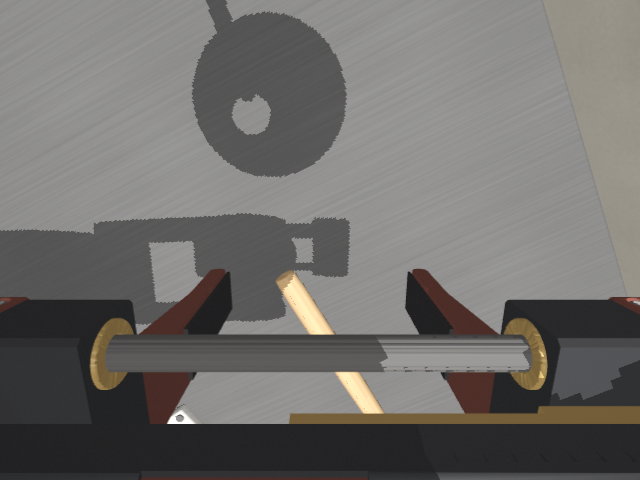

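The candidates in the top view are bare metal tins at (344,265), (404,211) and (456,224). The red look-alikes at (411,260) and (459,270) stay put, as do the brown jar at (333,145) and the orange/yellow spool at (483,308). Next I'll take one close crop to check the choice.

```bash
python3 - <<'E'
import cv2,numpy as np
t=cv2.imread("pics/top0.png");s=cv2.imread("pics/scene0.png")
a=cv2.resize(t[170:330,200:500],None,fx=2.6,fy=2.6,interpolation=cv2.INTER_CUBIC)
cv2.imwrite("pics/topcrop.png",a)
b=cv2.resize(s[190:430,170:430],None,fx=2.4,fy=2.4,interpolation=cv2.INTER_CUBIC)
cv2.imwrite("pics/scenecrop.png",b)
E
```

```text
(no output)
```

View pics/topcrop.png

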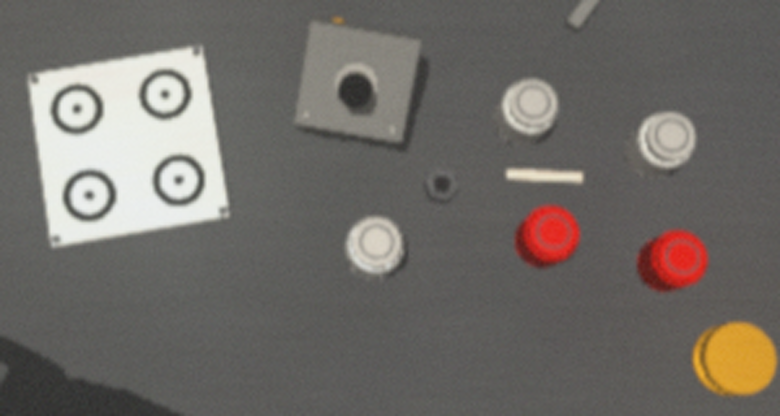

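View pics/scenecrop.png

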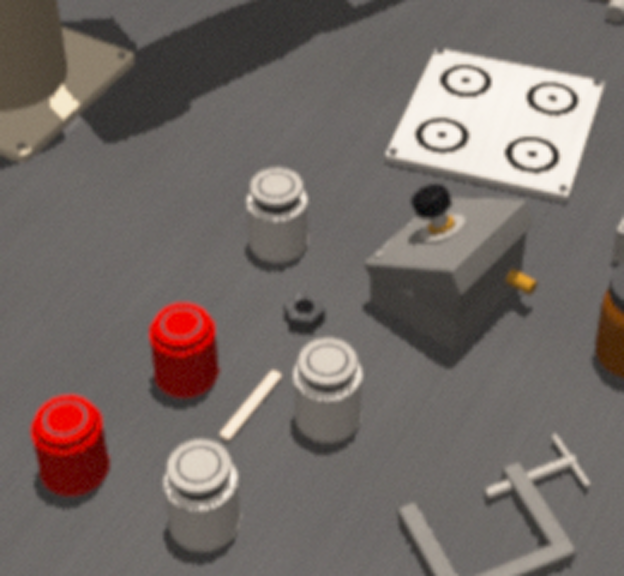

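There are three bare metal tins with lids proud. Ports, console and knob are also visible. Next I'll localise them with both fixed cameras.

```bash
cat > h.py <<'E'
import cv2,numpy as np
from station import env,set_gripper,viewer,workorder
from scipy.spatial.transform import Rotation as R
def ray(uv,p,pose=None):
    T=p['pose'] if pose is None else pose
    d=np.array([(uv[0]-p['cx'])/p['fx'],-(uv[1]-p['cy'])/p['fy'],-1.0])
    return T[:3,3],T[:3,:3]@d
def onz(uv,p,z,pose=None):
    o,d=ray(uv,p,pose); return o+d*(z-o[2])/d[2]
def proj(X,p,pose=None):
    T=p['pose'] if pose is None else pose
    c=T[:3,:3].T@(np.asarray(X,float)-T[:3,3]); return np.array([p['cx']-p['fx']*c[0]/c[2],p['cy']+p['fy']*c[1]/c[2]])
def tri(r1,r2):
    A=np.zeros((3,3));b=np.zeros(3)
    for o,d in(r1,r2):
        d=d/np.linalg.norm(d);M=np.eye(3)-np.outer(d,d);A+=M;b+=M@o
    X=np.linalg.solve(A,b)
    return X,[np.linalg.norm(np.cross(X-o,d/np.linalg.norm(d))) for o,d in(r1,r2)]
def down(yaw):  # tool z down, tool x at yaw
    c,s=np.cos(yaw),np.sin(yaw)
    return R.from_matrix(np.array([[c,s,0],[s,-c,0],[0,0,-1.]]))  # cols x,y,z
def blobs(img,thr=115,lo=40):
    hsv=cv2.cvtColor(img,cv2.COLOR_BGR2HSV)
    m=((hsv[...,2]>thr)&(hsv[...,1]<60)).astype(np.uint8)
    n,l,st,c=cv2.connectedComponentsWithStats(m)
    return m,l,[(i,st[i],c[i]) for i in range(1,n) if st[i,4]>lo]
E
python3 - <<'E'
from h import *
P=viewer.camera_params("top");S=viewer.camera_params("scene")
t=cv2.imread("pics/top0.png")
m,l,b=blobs(t)
for i,st,c in b:
    x,y,w,h,a=st
    if 190<x<500 and 170<y<300:
        pts=np.argwhere(l==i)[:,::-1].astype(np.float32)
        (cc,r)=cv2.minEnclosingCircle(pts)
        print("top",st,c.round(1),np.round(cc,1),round(r,1),"z66->",onz(cc,P,66).round(1))
s=cv2.imread("pics/scene0.png")
m,l,b=blobs(s)
for i,st,c in b:
    x,y,w,h,a=st
    if 190<x<430 and 200<y<430: print("scene",st,c.round(1))
# ports: dark rings in plate
g=cv2.cvtColor(t,cv2.COLOR_BGR2GRAY)[185:268,205:295]
k=cv2.resize(g,None,fx=4,fy=4,interpolation=cv2.INTER_CUBIC)
cs=cv2.HoughCircles(k,cv2.HOUGH_GRADIENT,1,60,param1=100,param2=20,minRadius=25,maxRadius=50)
for c in cs[0]: 
    uv=(c[:2]+.5)/4-.5+[205,185]; print("port",uv.round(1),c[2]/4,onz(uv,P,14).round(1))
E
```

```text
top [ 313  178   49   46 1485] [336.7 200. ] [336.8 200.7] 28.3 z66-> [610.3 -54.9  66. ]
top [ 210  187   79   79 4579] [248.6 225.8] [248.5 226. ] 48.3 z66-> [530.7 203.2  66. ]
top [392 200  23  22 394] [403.3 210.4] [403.2 210.3] 11.4 z66-> [ 583.4 -250.4   66. ]
top [445 213  23  22 418] [456.  223.2] [456. 223.] 11.7 z66-> [ 546.7 -404.3   66. ]
top [394 234  31   7 175] [409. 237.] [409. 237.] 15.1 z66-> [ 503.3 -265.4   66. ]
top [332 253  23  24 419] [343.5 263.9] [343.3 264.1] 12.1 z66-> [421.3 -74.2  66. ]
scene [ 330  209   93   64 3840] [377.3 240. ]
scene [ 426  240   72   63 1692] [462.1 273.6]
scene [272 258  27  26 454] [284.8 269.7]
scene [ 322  271   67   32 1013] [356.5 287.4]
scene [291 329  31  29 657] [306.  342.7]
scene [ 236  342   53   62 1053] [258.3 379.1]
scene [ 336  369   82   72 1358] [379.4 408.7]
port [263.  205.8] 9.55 [606.8 169.4  14. ]
port [234.  244.8] 7.35 [484.1 252.8  14. ]
port [268.5 238.8] 7.325 [503.8 149.3  14. ]
port [229.2 212. ] 9.825 [585.9 272.   14. ]
```

```bash
cat >> h.py <<'E'
def wpose(T_state=None):
    s=env.read_state();T=np.eye(4);T[:3,:3]=R.from_quat(s['orientation']).as_matrix();T[:3,3]=s['tool_pos']
    return T@viewer.camera_params("wrist")["tool_from_camera"]
def look(name):
    p=wpose();im=viewer.camera("wrist");cv2.imwrite(f"pics/{name}.png",im);return im,p
def go(x,y,z,yaw):
    env.reach([x,y,z],down(yaw).as_quat())
E
python3 - <<'E'
from h import *
P=viewer.camera_params("top");S=viewer.camera_params("scene");W=viewer.camera_params("wrist")
for X in [(421.3,-74.2),(583.4,-250.4),(546.7,-404.3)]: print(proj([*X,66],S).round(1),proj([*X,81],S).round(1))
for X in [(606.8,169.4),(484.1,252.8),(503.8,149.3),(585.9,272)]: print('port scene',proj([*X,14],S).round(1))
print(R.from_quat(env.read_state()['orientation']).as_matrix().round(2))
env.move_joints([0.3,.423,1.63,0,1.089,0]) 
s=env.read_state();print(s['tool_pos'],s['time_s'])
go(545,211,290,np.arctan2(211,545))
im,p=look("plate");print(p.round(2))
for X in [(606.8,169.4),(484.1,252.8),(503.8,149.3),(585.9,272)]: print('port wrist',proj([*X,14],W,p).round(1))
go(421.3,-74.2,260,np.arctan2(-74,421))
im,p=look("tinC");print(proj([421.3,-74.2,66],W,p),proj([421.3,-74.2,81],W,p))
E
```

```text
[285.7 271.5] [285.5 267.1]
[307.3 344.2] [307.2 339.6]
[254.1 388.5] [253.7 383.9]
port scene [392.3 254.7]
port scene [364.6 224. ]
port scene [354.7 246.8]
port scene [400.2 231.3]
[[-0.9   0.44 -0.  ]
 [ 0.44  0.9  -0.  ]
 [ 0.   -0.   -1.  ]]
[592.94603002 196.93121212 302.70256138] 1.9167
[[ 3.6000e-01  9.0000e-01  2.3000e-01  6.0719e+02]
 [-9.3000e-01  3.5000e-01  9.0000e-02  2.3571e+02]
 [-0.0000e+00 -2.5000e-01  9.7000e-01  3.7187e+02]
 [ 0.0000e+00  0.0000e+00  0.0000e+00  1.0000e+00]]
port wrist [378.9 175.2]
port wrist [262.1 254.3]
port wrist [357.7 271.2]
port wrist [276.9 157.2]
[318.44022155 235.81618906] [318.44068141 240.39871239]
```

View pics/plate.png

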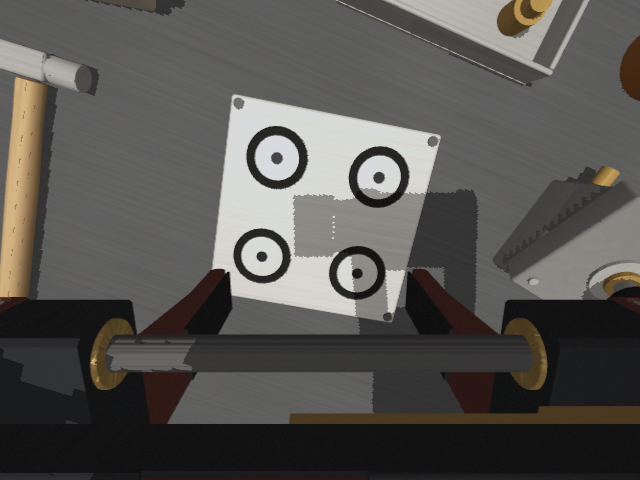

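View pics/tinC.png

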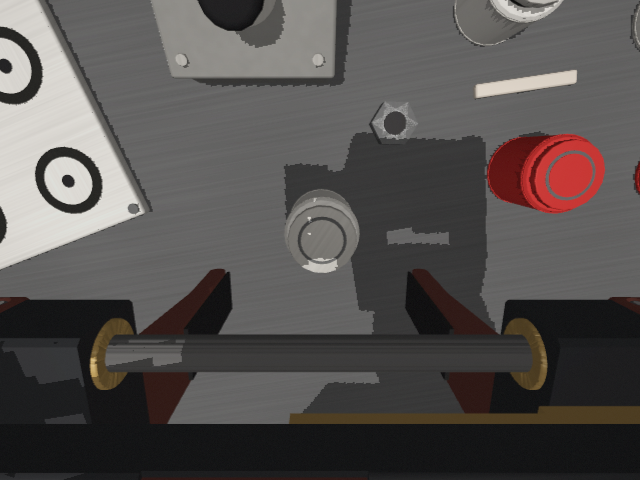

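Ports in the wrist view (277,158), (379,178), (262,257) and (357,273) match the top-view estimates within about 2 px. Tin C's lid centre at (322,240) is about 3 mm from the prediction. I'll correct for that and pick it.

```bash
cat >> h.py <<'E'
YAW=-0.59
PORT={1:(606.0,169.4),2:(483.5,252.8),3:(503.0,149.3),4:(585.3,272.0)}
def pick(x,y):
    set_gripper(88)
    go(x,y,200,YAW)
    env.move_l([x,y,97],rate=100)
    w=set_gripper(40); env.hold(.2)
    s=env.read_state();print('grip w',s['width'],'t',s['time_s'])
    env.move_l([x,y,160],rate=100)
    print('lift w',env.read_state()['width'])
def place(path,port):
    for q in path: env.move_l([*q,160],rate=150)
    x,y=PORT[port]
    env.move_l([x,y,160],rate=150);env.hold(.2)
    s=env.read_state();print('over port w',s['width'],s['tool_pos'].round(1))
    if s['width']<55: print('LOST');return False
    env.move_l([x,y,115],rate=80)
    st=env.move_l([x,y,107.5],rate=15,f_stop=6)
    s=env.read_state();print('place',st,s['tool_pos'].round(1),s['width'])
    set_gripper(88);env.hold(.2)
    env.move_l([x,y,230],rate=120)
    return True
E
python3 - <<'E'
from h import *
W=viewer.camera_params("wrist")
X=onz((322,240),W,81,wpose());print(X)
pick(X[0],X[1])
place([],3)
go(583.4,-250.4,260,YAW); im,p=look("tinA");print(proj([583.4,-250.4,81],W,p))
go(546.7,-404.3,260,YAW); im,p=look("tinB");print(proj([546.7,-404.3,81],W,p),env.read_state()['time_s'])
cv2.imwrite("pics/top1.png",viewer.camera("top"))
E
python3 -c "
import cv2,numpy as np
a=cv2.imread('pics/tinA.png')[:330,150:500];b=cv2.imread('pics/tinB.png')[:330,150:500];cv2.imwrite('pics/AB.png',np.hstack([a,b]))"
```

```text
[421.20386633 -76.79568021  81.        ]
grip w 61.23154792521844 t 7.2
lift w 61.46545547899883
over port w 61.22310166823834 [502.9 148.9 160. ]
place True [503.4 149.4 111.2] 61.48394170467615
[318.72509444 238.59095875]
[318.97406286 238.6413945 ] 15.275
```

View pics/AB.png

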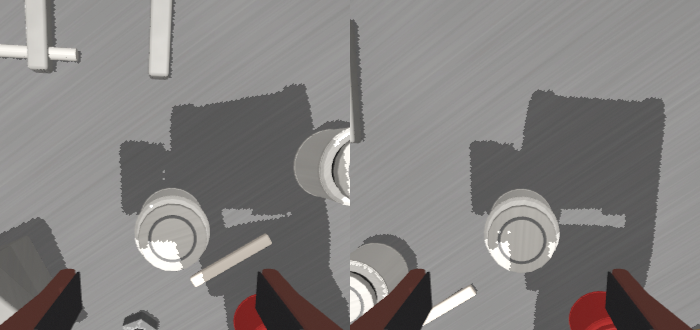

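View pics/top1.png

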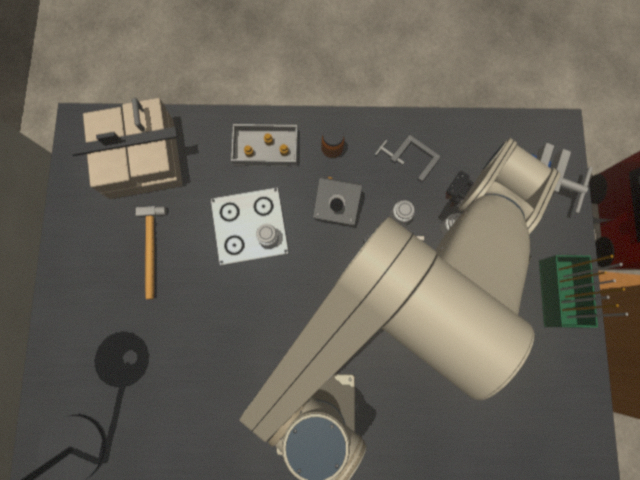

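Tin C now stands on the lower-right port at (268,235). A and B have lid centres at about (322,240) in their wrist views, a ~2.5 mm offset. The top view shows no fourth tin in the area the arm covered before. I'll take A and then B.

```bash
python3 - <<'E'
from h import *
W=viewer.camera_params("wrist")
B=onz((322,240),W,81,wpose());print(B)
go(583.4,-250.4,260,YAW); A=onz((322,240),W,81,wpose());print(A)
pick(A[0],A[1])
ok=place([(480,-160),(430,-60),(430,60),(400,200),(483,252.8)],2)
im,p=look("p2")
print(env.read_state()['time_s'])
go(546.7,-404.3,260,YAW); look("tinB2")
cv2.imwrite("pics/top2.png",viewer.camera("top"))
a=cv2.imread('pics/tinB2.png')[:330,150:500];b=im[:330,150:500];cv2.imwrite('pics/B2.png',np.hstack([a,b]))
E
```

```text
[ 545.0029819  -404.82601917   81.        ]
[ 581.39931417 -253.0680567    81.        ]
grip w 61.71504338230832 t 18.475
lift w 61.75343130941525Traceback (most recent call last):
  File "<stdin>", line 6, in <module>
  File "h.py", line 45, in place
    for q in path: env.move_l([*q,160],rate=150)
                   ~~~~~~~~~~^^^^^^^^^^^^^^^^^^^
station.IKError: the arm cannot follow that straight line within its joint ranges
```

```bash
python3 - <<'E'
from h import *
s=env.read_state();print(s['tool_pos'],s['width'],s['qpos'].round(2),s['time_s'])
for q in [(480,-160),(430,-60),(430,60),(400,200),(483,252.8),(606,169),(585,272)]:
    print(q,[env.ik([*q,160],down(y).as_quat()) is not None and env.ik([*q,160],down(y).as_quat()).round(2) for y in (YAW,0)])
E
```

```text
[430.01663672  59.54924875 159.95458723] 61.53487191737395 [ 0.11  0.4   2.13 -0.    0.61  2.27] 22.1667
(480, -160) [array([-0.35,  0.47,  1.98, -0.  ,  0.69,  1.82]), array([-0.35,  0.47,  1.98, -0.  ,  0.69,  1.23])]
(430, -60) [array([-0.17,  0.4 ,  2.13, -0.  ,  0.61,  1.99]), array([-0.17,  0.4 ,  2.13, -0.  ,  0.61,  1.4 ])]
(430, 60) [array([ 0.11,  0.4 ,  2.13, -0.  ,  0.61,  2.27]), array([ 0.11,  0.4 ,  2.13, -0.  ,  0.61,  1.68])]
(400, 200) [False, array([ 0.44,  0.41,  2.1 , -0.  ,  0.63,  2.01])]
(483, 252.8) [False, array([ 0.46,  0.52,  1.89, -0.  ,  0.73,  2.03])]
(606, 169) [array([ 0.25,  0.61,  1.7 , -0.  ,  0.83,  2.41]), array([ 0.25,  0.61,  1.7 , -0.  ,  0.83,  1.82])]
(585, 272) [False, array([ 0.42,  0.63,  1.66, -0.  ,  0.85,  1.99])]
```

Joint 6 runs out at this yaw, so I'll rotate to the mirrored diagonal (yaw 0.978) on the plate side.

```bash
sed -i 's/def place(path,port):/def place(path,port):\n    YP=0.978/; s/    env.move_l(\[x,y,160\],rate=150);env.hold(.2)/    tp=env.read_state()["tool_pos"]; env.move_l([tp[0],tp[1]+20,160],down(YP),rate=15) if False else env.reach([tp[0],tp[1],160],down(YP).as_quat())\n    env.move_l([x,y,160],rate=150);env.hold(.2)/' h.py; sed -n '/def place/,$p' h.py
python3 - <<'E'
from h import *
env.reach([430,60,160],down(.978).as_quat())
s=env.read_state();print(s['tool_pos'],s['width'])
ok=place([(400,200)],2)
im,p=look("p2")
print(env.read_state()['time_s'])
go(546.7,-404.3,260,YAW); look("tinB2")
cv2.imwrite("pics/top2.png",viewer.camera("top"))
a=cv2.imread('pics/tinB2.png')[:330,150:500];b=im[:330,150:500];cv2.imwrite('pics/B2.png',np.hstack([a,b]))
E
```

```text
def place(path,port):
    YP=0.978
    for q in path: env.move_l([*q,160],rate=150)
    x,y=PORT[port]
    tp=env.read_state()["tool_pos"]; env.move_l([tp[0],tp[1]+20,160],down(YP),rate=15) if False else env.reach([tp[0],tp[1],160],down(YP).as_quat())
    env.move_l([x,y,160],rate=150);env.hold(.2)
    s=env.read_state();print('over port w',s['width'],s['tool_pos'].round(1))
    if s['width']<55: print('LOST');return False
    env.move_l([x,y,115],rate=80)
    st=env.move_l([x,y,107.5],rate=15,f_stop=6)
    s=env.read_state();print('place',st,s['tool_pos'].round(1),s['width'])
    set_gripper(88);env.hold(.2)
    env.move_l([x,y,230],rate=120)
    return True
[430.005466    59.70842111 160.01056812] 61.90011192509634
over port w 61.584447381509015 [482.8 252.3 160. ]
place True [483.9 253.  111.2] 61.82339380781847
29.0333
```

View pics/B2.png

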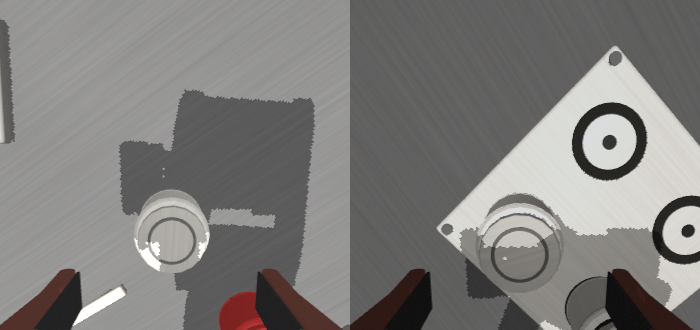

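View pics/top2.png

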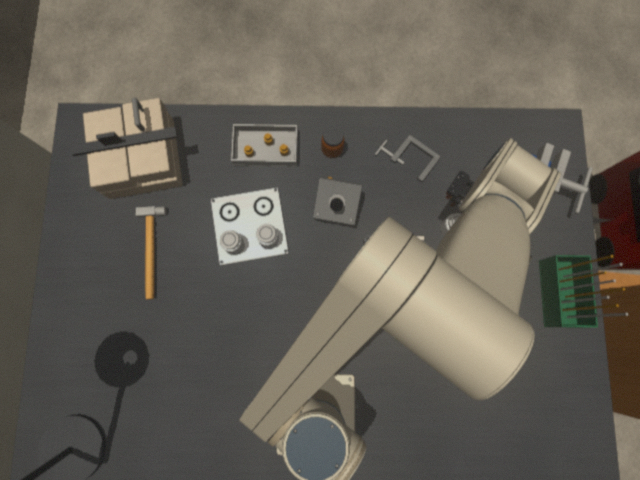

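```bash
python3 - <<'E'
from h import *
pick(545.0,-404.8)
for q in [(565,-250),(480,-160),(430,-60),(430,60)]: env.move_l([*q,160],rate=170)
env.reach([430,60,160],down(.978).as_quat())
print(env.read_state()['width'])
ok=place([(550,60)],1)
env.move_l([560,230,330],rate=200) if False else None
go(545,211,330,np.arctan2(211,545)); im,p=look("plate2")
print(env.read_state()['time_s'])
go(450,-200,330,-.4)
cv2.imwrite("pics/top3.png",viewer.camera("top"));cv2.imwrite("pics/scene3.png",viewer.camera("scene"))
E
python3 -c "
import cv2,numpy as np
t=cv2.imread('pics/top3.png')[170:290,190:360];cv2.imwrite('pics/top3c.png',cv2.resize(t,None,fx=4,fy=4,interpolation=cv2.INTER_CUBIC))
t=cv2.imread('pics/scene3.png')[190:350,300:440];cv2.imwrite('pics/scene3c.png',cv2.resize(t,None,fx=3.7,fy=3.7,interpolation=cv2.INTER_CUBIC))"
```

```text
grip w 61.506793328784426 t 33.9583
lift w 61.67357013224856
61.76198501718347
over port w 61.75228426144976 [605.8 168.9 159.9]
place True [605.9 169.7 111.1] 61.66536960927731
45.925
```

View pics/top3c.png

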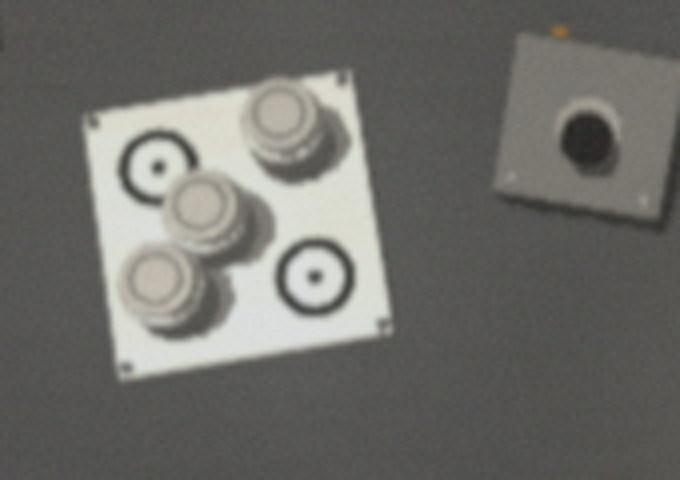

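View pics/plate2.png

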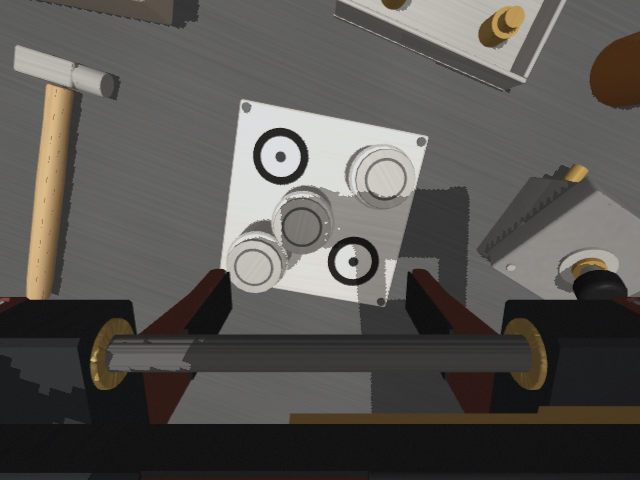

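View pics/scene3c.png

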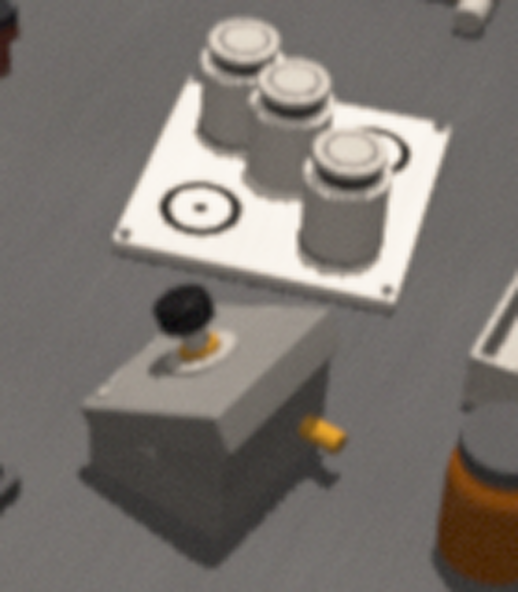

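Tin C was knocked from port 3 to mid-plate, px (241,222), and now stands next to tin A. I'll measure it close up and move it back, with the jaws across the A–C line.

```bash
python3 - <<'E'
from h import *
P=viewer.camera_params("top");W=viewer.camera_params("wrist")
C=onz((240.75,222.5),P,95);A=onz((229,240.),P,95);B=onz((190+281/4,170+115/4),P,95);print(C,A,B)
print((C-A).round(1),np.linalg.norm(C-A))
Y=np.arctan2(*(C-A)[[1,0]])+np.pi;print(Y)
go(C[0],C[1],275,Y);im,p=look("tinC2")
for q in (C,A,B): print(proj(q,W,p))
E
```

```text
[534.08568751 221.20538485  95.        ] [482.64450494 252.40428657  95.        ] [605.2533816  167.84010334  95.        ]
[ 51.4 -31.2   0. ] 60.162835149398035
2.596409938383194
[319.25514181 240.38283009]
[319.27665371 161.43667815]
[308.89808441 341.81877785]
```

View pics/tinC2.png

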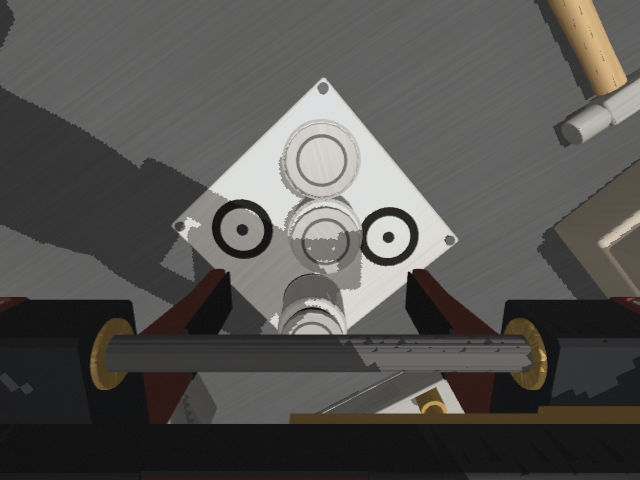

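```bash
python3 - <<'E'
from h import *
W=viewer.camera_params("wrist")
X=onz((325.5,241.5),W,95,wpose());print(X)
q=env.read_state()['orientation']
set_gripper(88)
env.move_l([X[0],X[1],111],rate=100)
s=env.read_state();print(s['force'].round(1))
set_gripper(40);env.hold(.2);print(env.read_state()['width'])
env.move_l([X[0],X[1],140],rate=60)
x,y=PORT[3]
env.move_l([x,y,140],rate=100);env.hold(.2)
s=env.read_state();print(s['width'],s['tool_pos'])
env.move_l([x,y,115],rate=80)
print(env.move_l([x,y,107.5],rate=15,f_stop=6));print(env.read_state()['tool_pos'])
set_gripper(88);env.hold(.2)
env.move_l([x,y,230],rate=120)
go(450,-200,330,-.4)
cv2.imwrite("pics/top4.png",viewer.camera("top"));print(env.read_state()['time_s'])
t=cv2.imread('pics/top4.png')[170:290,190:360];cv2.imwrite('pics/top4c.png',cv2.resize(t,None,fx=4,fy=4,interpolation=cv2.INTER_CUBIC))
P=viewer.camera_params("top")
for k,v in PORT.items(): print(k,(4*(proj([*v,95],P)-[190,170])).round())
E
```

```text
[537.47031712 224.74544911  95.        ]
[0.2 0.7 0.7]
61.16650543918284
61.30775696682209 [503.21249906 149.7664964  139.9784331 ]
True
[503.41392054 149.3863792  111.00914627]
58.8833
1 [279. 114.]
2 [156. 279.]
3 [302. 254.]
4 [136. 140.]
```

View pics/top4c.png

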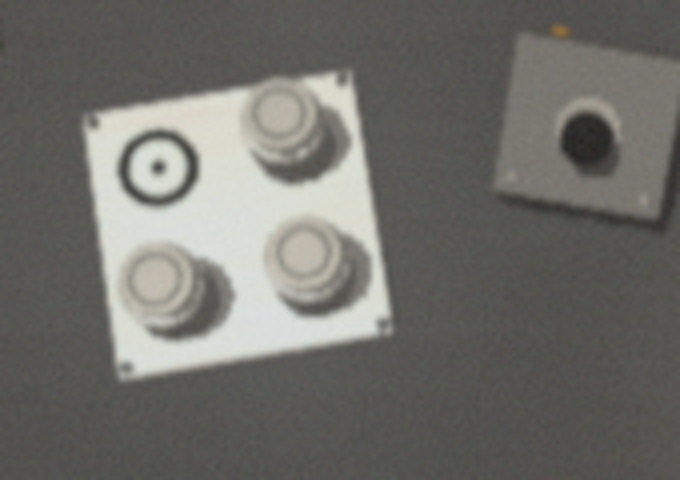

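All three tins are within about 2 mm of their ports (top crop, px/4). Now I'll triangulate the knob head.

```bash
python3 - <<'E'
from h import *
P=viewer.camera_params("top");S=viewer.camera_params("scene")
cv2.imwrite("pics/scene4.png",viewer.camera("scene"))
def dark(f,x0,x1,y0,y1,thr):
    g=cv2.cvtColor(cv2.imread(f),cv2.COLOR_BGR2GRAY)[y0:y1,x0:x1]
    n,l,st,c=cv2.connectedComponentsWithStats((g<thr).astype(np.uint8))
    i=1+np.argmax(st[1:,4]);print(f,thr,st[i],c[i]+[x0,y0]);return c[i]+[x0,y0]
for thr in(35,45): 
    a=dark("pics/top4.png",325,350,192,215,thr);b=dark("pics/scene4.png",338,364,260,285,thr)
    print(tri(ray(a,P),ray(b,S)))
pc=[onz((190+x/4,170+y/4),P,80) for x,y in((511,177),(643,200),(498,190),(658,218))]
d=pc[0]-pc[1];print(np.arctan2(-d[0],d[1]));d=pc[2]-pc[3];print(np.arctan2(-d[0],d[1]),pc)
E
```

```text
Traceback (most recent call last):
ValueError: attempt to get argmax of an empty sequence
```

```bash
python3 - <<'E'
from h import *
P=viewer.camera_params("top");S=viewer.camera_params("scene")
def dark(f,x0,x1,y0,y1,thr):
    g=cv2.cvtColor(cv2.imread(f),cv2.COLOR_BGR2GRAY)[y0:y1,x0:x1]
    print(g.min())
    n,l,st,c=cv2.connectedComponentsWithStats((g<thr).astype(np.uint8))
    if n<2: return None
    i=1+np.argmax(st[1:,4]);print(f,thr,st[i],c[i]+[x0,y0]);return c[i]+[x0,y0]
for thr in(45,55,60): 
    a=dark("pics/top4.png",325,350,192,215,thr);b=dark("pics/scene4.png",338,364,260,285,thr)
    if a is not None and b is not None: print(tri(ray(a,P),ray(b,S)))
pc=[onz((190+x/4,170+y/4),P,80) for x,y in((511,177),(643,200),(498,190),(658,218))]
d=pc[0]-pc[1];print(np.arctan2(-d[0],d[1]));d=pc[2]-pc[3];print(np.arctan2(-d[0],d[1]),pc)
E
python3 -c "
import cv2
t=cv2.imread('pics/scene4.png')[250:340,310:410];cv2.imwrite('pics/s4c.png',cv2.resize(t,None,fx=6,fy=6,interpolation=cv2.INTER_CUBIC))"
```

```text
37
pics/top4.png 45 [ 6  8 11 11 62] [336.46774194 205.24193548]
6
pics/scene4.png 45 [  4   8  15  12 138] [349.26086957 273.56521739]
(array([583.47626872, -51.52816263, 114.27364208]), [np.float64(0.5770278162219395), np.float64(0.577027816221777)])
37
pics/top4.png 55 [  6   7  12  12 110] [336.26363636 204.74545455]
6
pics/scene4.png 55 [  4   7  15  14 154] [349.22727273 273.38961039]
(array([584.05270828, -51.32201971, 115.15686629]), [np.float64(0.16015233676826415), np.float64(0.16015233676846388)])
37
pics/top4.png 60 [  6   7  12  13 119] [336.51260504 204.86554622]
6
pics/scene4.png 60 [  4   7  15  14 158] [349.2278481  273.37974684]
(array([583.92174661, -51.82524316, 115.43553268]), [np.float64(0.1826765982594251), np.float64(0.1826765982593991)])
-0.16613775152336252
-0.1666244647352968 [array([564.85396153,   1.05114843,  80.        ]), array([548.76986177, -94.86831287,  80.        ]), array([555.01883146,  10.38034423,  80.        ]), array([ 535.4970783 , -105.69356163,   80.        ])]
```

View pics/s4c.png

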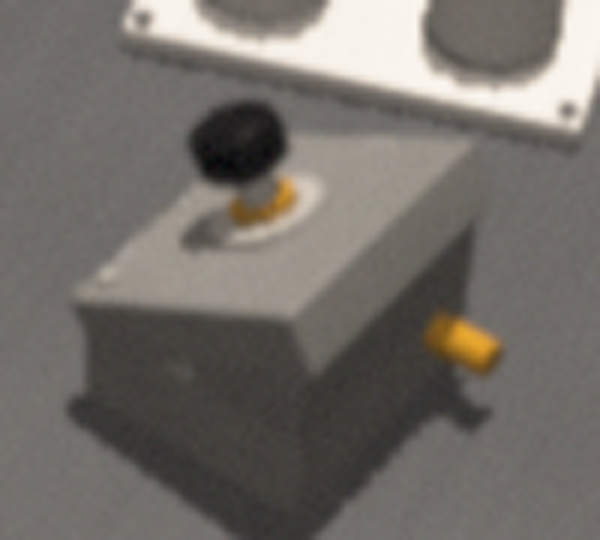

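```bash
cat >> h.py <<'E'
CY=-0.166
xc=np.array([np.cos(CY),np.sin(CY),0]);yc=np.array([-np.sin(CY),np.cos(CY),0])
AX=-np.sin(.5)*xc+np.cos(.5)*np.array([0,0,1.])
KR=R.from_matrix(np.column_stack([np.cross(-yc,-AX),-yc,-AX]))
KH=np.array([584,-51.5,114.])
E
python3 - <<'E'
from h import *
W=viewer.camera_params("wrist")
for d in (200,120,66): print(env.ik(KH+AX*d,KR.as_quat()))
env.reach(KH+AX*190,KR.as_quat())
im,p=look("knob");print(proj(KH,W,p),proj(KH+AX*12,W,p),proj(KH-AX*34,W,p),env.read_state()['time_s'])
E
```

```text
[-0.07704092  0.12485937  2.17256014 -0.12510583  0.34834819  1.76657562]
[-0.08516884  0.31754278  2.14704228 -0.21495347  0.18249264  1.85325821]
None
[318.08287462 236.20994587] [318.06732142 239.92989847] [318.12068111 227.16754051] 59.7333
```

View pics/knob.png

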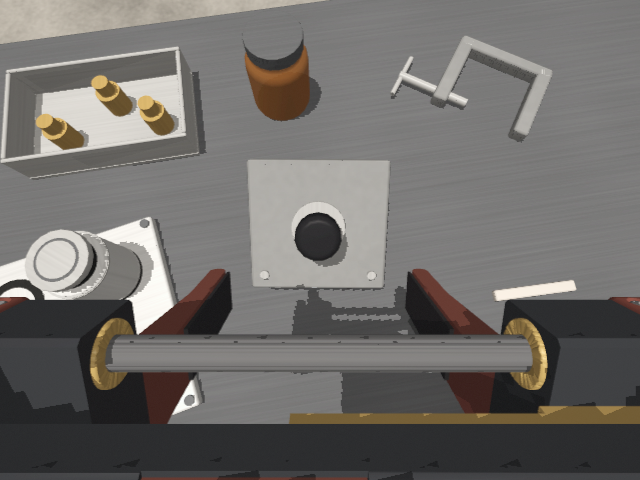

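Knob top is at (318,234), about 4 mm further along tool +x. The full 29° tilt is out of range at grasp depth. The head is round and the jaws lie level, so a smaller tilt also grips it. I'll find one that works.

```bash
cat >> h.py <<'E'
def KT(th):
    a=-np.sin(th)*xc+np.cos(th)*np.array([0,0,1.])
    return a,R.from_matrix(np.column_stack([np.cross(-yc,-a),-yc,-a]))
KH2=KH+KR.as_matrix()[:,0]*3
E
python3 - <<'E'
from h import *
for th in(.45,.4,.35,.3,.25,.2,.15):
    a,r=KT(th); out=[]
    for d in (0,12,25,30):
        q=env.ik(KH2+AX*d+a*65,r.as_quat()); out.append(None if q is None else round(q[4],2))
    print(th,out, env.ik(KH2+a*140,r.as_quat()) is not None)
E
```

```text
0.45 [np.float64(0.17), np.float64(0.19), np.float64(0.21), np.float64(0.22)] True
0.4 [np.float64(0.25), np.float64(0.27), np.float64(0.29), np.float64(0.3)] True
0.35 [np.float64(0.33), np.float64(0.34), np.float64(0.36), np.float64(0.37)] True
0.3 [np.float64(0.4), np.float64(0.42), np.float64(0.44), np.float64(0.45)] True
0.25 [np.float64(0.47), np.float64(0.49), np.float64(0.51), np.float64(0.52)] True
0.2 [np.float64(0.55), np.float64(0.56), np.float64(0.58), np.float64(0.59)] True
0.15 [np.float64(0.62), np.float64(0.63), np.float64(0.65), np.float64(0.66)] True
```

```bash
python3 - <<'E'
from h import *
a,r=KT(.35)
set_gripper(88)
env.reach(KH2+a*140,r.as_quat())
print(env.move_l(KH2+a*65,rate=60,f_stop=8)); print(env.read_state()['force'].round(1))
set_gripper(20);env.hold(.2);s=env.read_state();print('w',s['width'],s['force'].round(1))
p0=s['tool_pos']
st=env.move_l(p0+AX*29,rate=25,f_stop=14)
s=env.read_state();print(st,(s['tool_pos']-p0)@AX,s['width'],s['force'].round(1))
set_gripper(88);env.hold(.2)
env.move_l(s['tool_pos']+a*90,rate=100)
look("knob2");print(env.read_state()['time_s'])
go(450,-200,330,-.4)
cv2.imwrite("pics/scene5.png",viewer.camera("scene"));cv2.imwrite("pics/top5.png",viewer.camera("top"))
t=cv2.imread('pics/scene5.png')[190:340,300:440];t=cv2.resize(t,None,fx=2.8,fy=2.8,interpolation=cv2.INTER_CUBIC)
u=cv2.imread('pics/top5.png')[170:290,190:360];u=cv2.resize(u,(392,420*120*0//1+277),interpolation=cv2.INTER_CUBIC)
o=np.zeros((420,784,3),np.uint8);o[:420,:392]=t;o[:277,392:]=u;cv2.imwrite('pics/c5.png',o)
E
```

```text
False
[-0.5  0.1  0.1]
w 36.5679580931551 [0.1 4.8 0.8]
True 25.073747886038177 36.630443025041814 [ 1.7  0.3 -1.3]
65.8667
```

View pics/c5.png

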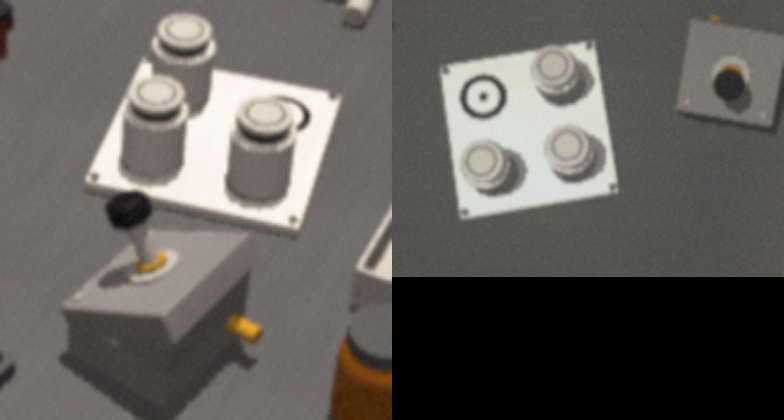

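View pics/knob2.png

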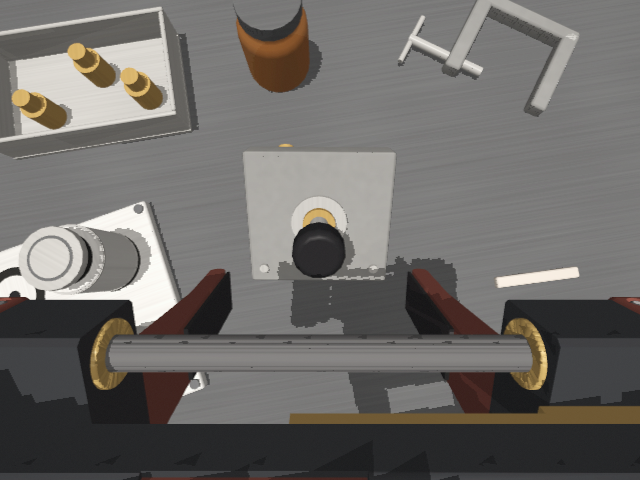

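The knob travelled 25.07 mm to its stop, the stem is clearly longer, and the tins haven't moved. Next I'll press the lids with closed fingertips.

```bash
python3 - <<'E'
from h import *
set_gripper(0)
for k in (1,3,2):
    x,y=PORT[k]
    go(x,y,230,.6)
    env.move_l([x,y,182],rate=100);env.hold(.2)
    st=env.move_l([x,y,160],rate=8,f_stop=24)
    s=env.read_state();print(k,st,s['tool_pos'].round(1),s['force'].round(1),s['time_s'])
    env.hold(.1)
    env.move_l([x,y,230],rate=100)
go(450,-200,330,-.4)
cv2.imwrite("pics/scene6.png",viewer.camera("scene"));cv2.imwrite("pics/top6.png",viewer.camera("top"))
t=cv2.imread('pics/scene6.png')[190:340,300:440];t=cv2.resize(t,None,fx=2.8,fy=2.8,interpolation=cv2.INTER_CUBIC)
u=cv2.imread('pics/top6.png')[170:290,190:360];u=cv2.resize(u,(392,277),interpolation=cv2.INTER_CUBIC)
o=np.zeros((420,784,3),np.uint8);o[:420,:392]=t;o[:277,392:]=u;cv2.imwrite('pics/c6.png',o)
E
```

```text
1 True [606.1 169.4 166.3] [-1.9 -0.6  5.7] 72.4083
3 True [503.1 149.3 166.3] [-1.8 -0.4  6.2] 76.5333
2 True [483.6 252.8 166.3] [-0.8  0.4  6.4] 80.6667
```

View pics/c6.png

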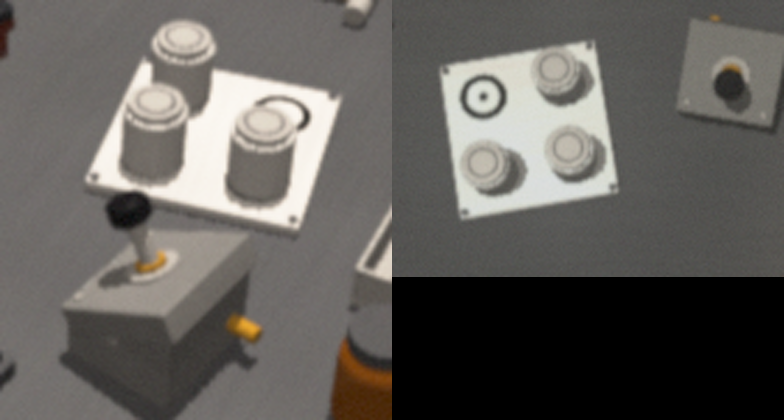

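All three presses stopped hard at a tip height of 86.3 mm (home is 86), and the dark gap under each lid has gone. Now I'll push the knob back in.

```bash
python3 - <<'E'
from h import *
a,r=KT(.35)
tip=lambda d: KH2+AX*d+a*80
env.reach(tip(90),r.as_quat())
env.move_l(tip(45),rate=80);env.hold(.2)
p0=env.read_state()['tool_pos']
st=env.move_l(tip(6),rate=20,f_stop=20)
s=env.read_state();print(st,45+(s['tool_pos']-p0)@AX,s['force'].round(1))
env.move_l(tip(80),rate=100)
go(450,-200,330,-.4);look("k7")
cv2.imwrite("pics/scene7.png",viewer.camera("scene"));cv2.imwrite("pics/top7.png",viewer.camera("top"));print(env.read_state()['time_s'])
t=cv2.imread('pics/scene7.png')[190:340,300:440];t=cv2.resize(t,None,fx=2.8,fy=2.8,interpolation=cv2.INTER_CUBIC)
u=cv2.imread('pics/top7.png')[170:290,190:360];u=cv2.resize(u,(392,277),interpolation=cv2.INTER_CUBIC)
o=np.zeros((420,784,3),np.uint8);o[:420,:392]=t;o[:277,392:]=u;cv2.imwrite('pics/c7.png',o)
E
```

```text
True 11.189308804452821 [-5.6  1.3 10.3]
88.3333
```

View pics/c7.png

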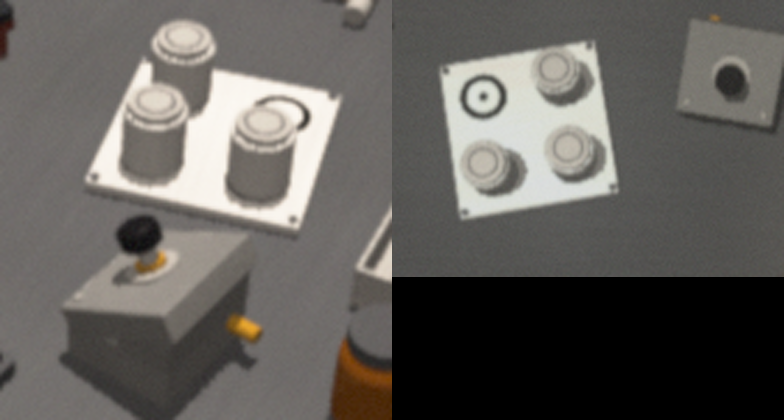

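View pics/top7.png

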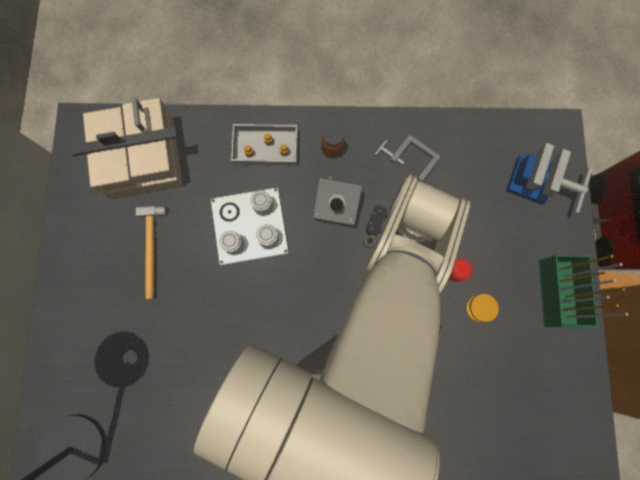

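The knob head is back at scene px (349.6,273.9), against (349.2,273.4) at the start. The tins are on their ports, lids are down, and the robot is clear. I'll hand the job in.

```bash
python3 - <<'E'
from h import *
print(workorder.sign_off()); print(env.read_state()['time_s'])
E
```

```text
the job is handed in; nothing more can be done
None
the job is handed in; nothing more can be done
```

The job is handed in at about 88 s, and my last checks showed everything in place; sign-off gives no verdict.

- **Tins:** I found three bare metal tins and no fourth. They stand upright on ports 1, 2 and 3, within about 2 mm of centre in the last top view. The first tin was knocked to mid-plate after I placed it. I noticed in the check picture and put it back on its port before touching the knob.
- **Knob out:** I gripped it at a smaller tilt than its axis, because the arm could not reach the full 29°. It travelled 25.07 mm and came to a firm stop.
- **Lids:** All three presses stopped at a fingertip height of 86.3 mm (86 mm is fully home). The dark gap under each lid had gone in the scene view.
- **Knob in:** The push ended at a firm stop. The knob head is within about 1 px of where it was at the start, so I take it as fully in.
- **Bystanders:** I touched none of them. In the last top view the hammer and spool were in their original places. The arm hid the chalk, one red tin and part of the nut there, so I did not re-measure those.

Two readings disagreed slightly. The wrist camera placed tins about 2–3 mm off the top camera, and the knob about 4 mm off. Both were well within tolerance.

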